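Fit the mixer spindle and bring its snap ring to the groove

ROBOT

A 6-joint arm with a two-finger parallel gripper is mounted at the origin on the work surface. World frame = base frame: x ahead of the robot, y to its left, z up, the work surface at z = 0. Lengths are in m, angles in rad, forces in N, time in s.
With the tool pointing down it reaches from about 0.3 to 0.875 m from the base axis. Payload 4.2 kg.
Tool frame: the origin (TCP) lies at the centre of the arm's flange, where the gripper is bolted on; the fingertips stand 173 mm ahead of it and the grasp point (between the pads) lies 155 mm ahead of it (bot.grip_depth is the distance from the TCP to the grasp point, in m); z points along the fingers, y is the direction in which the jaws open and shut (so a half turn about z gives the same grasp; the last joint's range is limited). The gripper opens to 85 mm and grips with 20 to 120 N. Pads are 22 mm wide; open, the fingers measure 114 mm over their backs; the gripper's body (76 mm by 85 mm) begins 54 mm behind the grasp point. The pads swing forward as they close: fully open they stand 13 mm farther back than shut.
Start: joints at [1.184, 0.32, 1.565, -0, 1.257, -0.02], TCP at [0.206, 0.537, 0.405] pointing down, gripper open.
Joint ranges: [-3.11, 3.11], [-0.84, 2.01], [0.21, 2.61], [-1.34, 4.49], [0.05, 2.63], [-2.56, 2.56]. Speed limits (rad/s): [2.57, 2.57, 3.14, 3.14, 3.14, 3.14].

INTERFACE

Orientations are given as [roll, pitch, yaw] about the fixed x, y, z axes, in that order (R = Rz(yaw) Ry(pitch) Rx(roll)).
In Python, from rig import monitor, cams, bot gives the robot as it stands.
- The arm moves only by the tool step_arm, never from a script. Its argument "rows" is a list of rows, each an object of numbers: "tx", "ty", "tz": the shift along the tool's x, y, z in m; "turn": the turn about the tool's z in rad; "grip": the finger opening in m, from 0 to 0.0854. A call has 1 to 20 rows; each row is the pose to reach, as a shift and turn from the pose commanded when the call began, along the tool's axes at that moment; what a row does not reach only later rows make up. A row lasts 1/8 s, in which the tool goes at most 62.5 mm and 10.7 degrees, less where a joint would pass 70% of its speed; a pose out of reach is approached as far as the arm can. A call with a gripper value outside its range is refused whole. The fingers move at their own pace and stop on an object; "grip_force" is the grip in N (left out, the last holds). Time passes only in rows, so rows that repeat a pose let the fingers close. It gives the time, the measured TCP pose, the force and the opening at its end, in the units of the state.
- monitor.observe(): the state, without advancing time (a new reading comes with each control period).
- cams.camera(name): name is "scene" or "top" or "wrist"; returns a dict with "color" (384x512x3 uint8, red, green, blue), "depth" (384x512 float32, m along the optical axis (not along the pixel's ray), 0 where there is no reading), "fx", "fy", "cx", "cy" (pixels), "T" (4x4, takes a point from camera to world coordinates). Camera axes: x right, y up, looking along -z (the intrinsics and any distortion apply to the point x, -y, -z); pixel columns grow to the right and rows downward; lengths in m; the calibration is good to about 2 mm. The wrist camera is an equidistant fisheye: a pixel r from the principal point sees the ray r / f radians off the axis. A picture is of the moment at which its call begins.
- bot.close_job(): hands the job in, once; it reports no verdict.
The state is a dict: "t": time; "joint_positions": joint angles; "qvel": joint speeds; "tau": joint torques, N m; "position": TCP position; "ee_rot": TCP orientation; "force": force on the tool from outside, world axes, zero at the start; "ft_torque": the same for the moment, N m; "opening": opening from 0.0 (shut) to 1.0 (fully open).
Only numpy, scipy, OpenCV 4.12 (cv2) and the standard library are available. Lean on these libraries where they do the work, as an engineer would, in place of code of your own. Each camera call takes 0.05 s, during which the arm holds its last target. There are 200 camera calls.

TASK

Put the steel spindle, foot first, down the bore of the upturned mixer head until it is fully home, and let go of it. Then squeeze the red-handled pliers right in to spread the brass snap ring on their tips, lower the ring over the spindle from above until it is level with the black groove, and finish there still holding the upright pliers squeezed, the ring spread, clear of the flange and not pushing hard on the spindle. Leave the other things on the worktop where they are.

Things in the scene. Friction and masses are not known exactly. Their poses are not given: they have to be found in the camera images.
- mixer: Cream mixer head, upside down, fixed (all sizes in this list are in mm). Its bearing flange, a bright square aluminium block 70 x 70 whose flat top is 75 above the worktop, faces up; origin on the worktop under the bore's axis. The body runs from there 250 in its +x, 130 wide, under 62 tall.
- flange_mouth (a point): Centre of the bore's mouth, on the flange's top face (75 above the worktop). The bore is round, 25.5 in diameter, 40 deep with a closed bottom, vertical, with a 2 chamfer at the mouth.
- spindle: Loose plain steel spindle, 24 in diameter, 80 long, about 0.22 kg, standing upright in the wooden block (15 of it sunk in the block's hole, so its top is 85 above the worktop). Origin at the centre of its foot, z up along it; foot chamfered 3. In the bore its top ends 40 above the flange.
- groove (a point): Centre of the spindle's black groove (a band 4 wide), 52 above its foot; 12 above the flange when the spindle is home.
- block: Fixed wooden block 70 x 70 x 20 tall that holds the spindle in a central hole 26 wide; origin under its centre.
- stand: Fixed grey stand for the pliers: foot 130 x 70, two forked posts 88 apart along x, fork lips to 83 above the worktop; origin on the worktop under the pliers' tool axis, x as the pliers' x.
- pliers: Loose ring pliers, about 0.25 kg, upright in the stand (lift straight up to free). Origin on the tool axis in the ring's plane, 24 above the worktop in the stand; z up, y the line along which the handles close, x from the tips to the ring's far side. Steel cross bar 100 x 16 x 8 along x (-42 to +58), centre 55 above the origin, rests in the forks. Tips reach 2 below the ring's plane.
- pliers_grip (a point): Point to grip: on the tool axis midway between the two flat red handles, 117 above the pliers' origin. Handles 13 wide (x), from 90 to 145 above the origin; over their backs 58 here and 66 at their tops when free, 34 and parallel when squeezed to their stop. They move together; light return spring, about 7 N; a 60 N grip holds them at the stop.
- ring_center (a point): Point of the pliers to bring onto the spindle's axis: centre of the spread ring, in its plane, 12.9 towards +x from the pliers' origin. The brass ring (3.5 thick) stays on the tips by its two eyelets. Free, its opening is 22.5, too small for the spindle; fully spread it clears a 24 spindle by about 2.5 all round.
- ring_left (a joint): How far the ring's left half is spread: 0 free, 0.36 rad fully spread (handles at their stop).
- ring_right (a joint): The same for the right half.
- mug: Bystander: blue ceramic mug, 80 across, 90 tall; origin under its middle. Leave it.
- spice_jar: Bystander: amber jar, 48 across, 100 tall; origin under its middle. Leave it.
- tin: Bystander: green tin, 74 across, 110 tall; origin under its middle. Leave it.
- gear: Bystander: white plastic gear with brass hub, 66 across, 24 tall, lying flat; origin under its middle. Leave it.
- bearing: Bystander: steel bearing ring, 48 across, 12 tall, lying flat; origin under its middle. Leave it.
- screwdriver: Bystander: orange screwdriver, 170 long, lying down; origin under its middle. Leave it.
- bowl: Bystander: white bowl, 130 across, 50 tall; origin under its middle. Leave it.
Things that resemble listed ones, but are neither listed nor needed, are in the scene too. What is shaped like the spindle but purple is not meant.

How it is judged:
By the outcome, as a careful person would: the job done as asked, in the order asked, and still so for the second after the job is handed in, while the arm keeps its last pose, push and grip.
It also fails if it takes over 54 s, if anything falls off the work surface, if the arm or the gripper's body presses on something with over 40 N, if the wrist force passes 120 N, or if a joint passes its speed limit or range.

## Working session

There is one attempt and no reset: what is moved stays moved. The work goes in short steps, Python scripts to look and compute and a tool call to move; the robot and the scene stay as the last step left them, time stands still between calls to the robot, and variables do not carry over. Pictures are saved under pics/ and viewed, and the job is handed in when it is done.

Besides the shell and the picture viewer there is one more tool, called as name(argument=value, ...) on one line, values as JSON. step_arm: Moves the arm, as the interface text tells. Its arguments: {"type":"object","properties":{"rows":{"type":"array"},"grip_force":{"type":"number"}},"required":["rows"]}

```bash
mkdir -p pics; ls; cat > h.py <<'E'
import numpy as np, cv2
from rig import monitor, cams, bot
def snap(name,fn):
    c=cams.camera(name); cv2.imwrite(f'pics/{fn}.png',c['color'][:,:,::-1]); np.savez(f'pics/{fn}.npz',**c); return c
def load(fn): return dict(np.load(f'pics/{fn}.npz'))
def pt(c,u,v,z=None,fish=False):
    a=(u-c['cx'])/c['fx']; b=(v-c['cy'])/c['fy']
    if fish:
        r=np.hypot(a,b); s=np.tan(r)/r if r>1e-9 else 1; a*=s;b*=s
    d=np.array([a,-b,-1.]); T=c['T']
    if z is None: 
        return (T@np.r_[d*c['depth'][int(round(v)),int(round(u))],1])[:3]
    w=T[:3,:3]@d; o=T[:3,3]; return o+w*(z-o[2])/w[2]
def cloud(c):
    v,u=np.mgrid[:384,:512]; d=c['depth']
    p=np.stack([(u-c['cx'])/c['fx']*d,-(v-c['cy'])/c['fy']*d,-d,np.ones_like(d)],-1)
    return (p@c['T'].T)[...,:3]
def proj(c,p,fish=False):
    q=np.linalg.inv(c['T'])@np.r_[p,1]; x,y,z=q[0],-q[1],-q[2]
    if fish:
        r=np.hypot(x,y); th=np.arctan2(r,z); return c['cx']+c['fx']*th*x/r, c['cy']+c['fy']*th*y/r
    return c['cx']+c['fx']*x/z, c['cy']+c['fy']*y/z
def crop(fn,u0,v0,u1,v1,k,out):
    im=cv2.imread(f'pics/{fn}.png')[v0:v1,u0:u1]; cv2.imwrite(f'pics/{out}.png',cv2.resize(im,None,fx=k,fy=k,interpolation=cv2.INTER_CUBIC))
E
python3 - <<'E'
from h import *
for n in ['scene','top','wrist']:
    c=snap(n,n+'0'); print(n,c['fx'],c['cx'],c['cy'],[k for k in c]); print(c['T'].round(3))
s=monitor.observe(); print(s, bot.grip_depth)
E
```

```text
pics
scene 434.7968829740355 255.8847624229252 192.07476915764047 ['color', 'depth', 'fx', 'fy', 'cx', 'cy', 'T']
[[ 0.745 -0.417  0.52   1.171]
 [ 0.667  0.454 -0.591 -0.66 ]
 [ 0.011  0.787  0.616  0.823]
 [ 0.     0.     0.     1.   ]]
top 371.6899694535382 252.70333638151286 194.9756050224758 ['color', 'depth', 'fx', 'fy', 'cx', 'cy', 'T']
[[ 0.008  0.985 -0.17   0.368]
 [-1.     0.011  0.015  0.026]
 [ 0.017  0.17   0.985  1.122]
 [ 0.     0.     0.     1.   ]]
wrist 297.3186396354542 257.9816754345055 191.6540159906747 ['color', 'depth', 'fx', 'fy', 'cx', 'cy', 'T']
[[ 0.358 -0.892 -0.276  0.136]
 [ 0.934  0.342  0.108  0.564]
 [-0.002 -0.296  0.955  0.373]
 [ 0.     0.     0.     1.   ]]
{'t': 0.15, 'joint_positions': array([ 1.18403469e+00,  3.20170853e-01,  1.56537895e+00,  2.71914512e-06,
        1.25740424e+00, -2.00084087e-02]), 'qvel': array([ 0.00019669, -0.00119589, -0.00269366, -0.00157085,  0.00050953,
        0.00082378]), 'tau': array([ 1.29226969e-04, -4.15839779e+01, -2.34345120e+01,  3.60805086e-05,
        5.91750839e-03,  2.67179729e-06]), 'position': array([0.20614793, 0.53665422, 0.40406813]), 'ee_rot': array([-3.14023159e+00, -2.98224506e-05,  2.77483856e+00]), 'force': array([ 0.25005562, -1.0129082 ,  0.6236787 ]), 'ft_torque': array([-0.01005674, -0.01339914, -0.05097484]), 'opening': 0.999260206509693} 0.1547
```

View pics/top0.png

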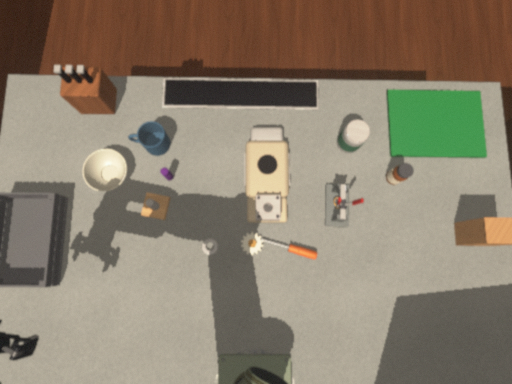

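View pics/scene0.png

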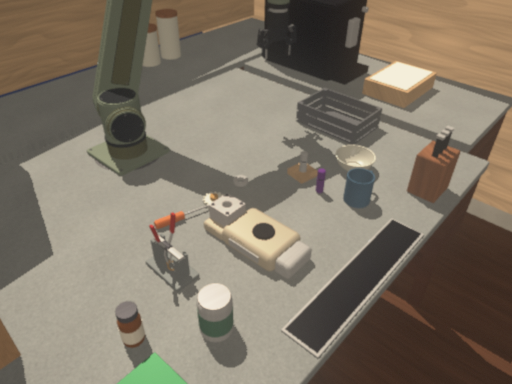

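View pics/wrist0.png

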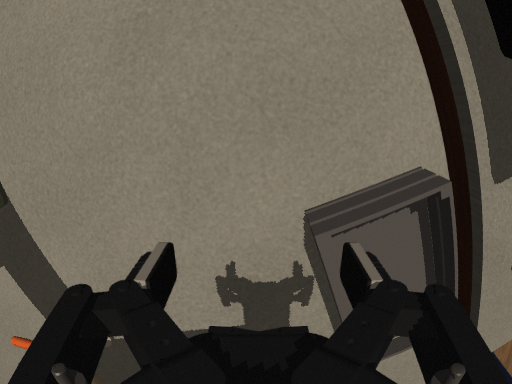

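The top view shows the spindle candidates: one standing in the wooden block at (150,207) and a purple one at (167,174). The one in the block fits the description. The flange is at (268,206), the pliers and stand at (340,203), the gear at (253,244) and the bearing at (209,247). I'll confirm in enlarged crops.

```bash
python3 - <<'E'
from h import *
crop('top0',120,150,220,260,5,'a1'); crop('top0',230,180,380,260,5,'a2'); 
crop('scene0',270,130,400,220,6,'a3');crop('scene0',130,180,310,290,4,'a4')
a=[cv2.imread(f'pics/a{i}.png') for i in (2,4)]
c=load('top0')
for u,v in [(144,211),(150,207),(155,205),(268,207),(268,198),(260,215),(340,203),(209,247)]: print(u,v,pt(c,u,v).round(3))
E
```

```text
144 211 [0.507 0.332 0.021]
150 207 [0.516 0.308 0.045]
155 205 [0.521 0.292 0.053]
268 207 [ 0.521 -0.036  0.033]
268 198 [ 0.541 -0.034  0.078]
260 215 [ 0.492 -0.011  0.072]
340 203 [ 0.525 -0.233  0.101]
209 247 [ 0.403  0.138 -0.001]
```

View pics/a1.png

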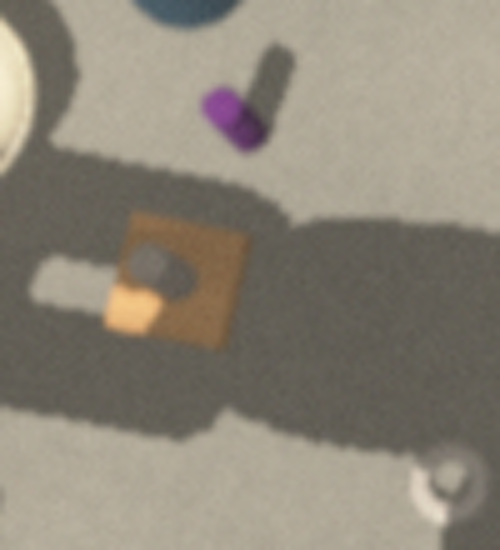

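View pics/a2.png

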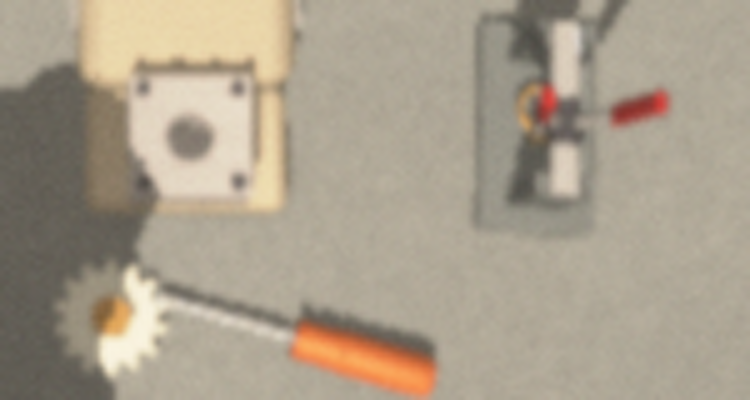

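View pics/a3.png

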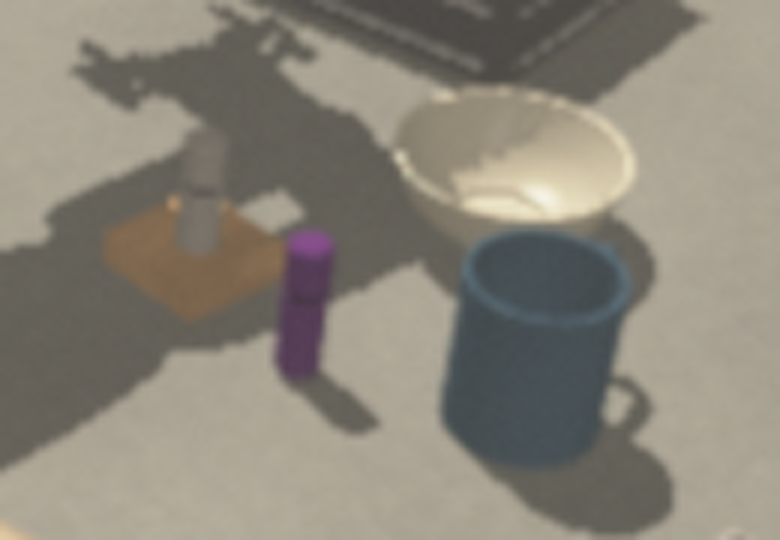

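View pics/a4.png

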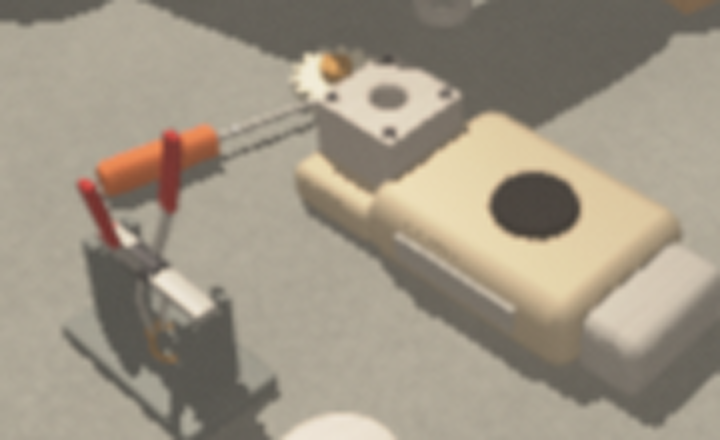

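The steel spindle with the black groove, in the block, is the one meant. The purple one is a decoy. I'm triangulating from both cameras.

```bash
python3 - <<'E'
from h import *
t=load('top0'); s=load('scene0')
print('spindle top', pt(t,150,202.4,.085).round(4), pt(s,304.5,152.2,.085).round(4))
print('bore', pt(t,268,207.4,.075).round(4), pt(s,227,204.2,.075).round(4))
P=cloud(t); 
for nm,lo,hi,box in [('flange',.07,.08,(.44,.6,-.1,.05)),('block',.016,.024,(.44,.6,.24,.38)),('spin',.08,.09,(.45,.6,.25,.35)),('bar',.07,.09,(.45,.6,-.3,-.15)),('handles',.105,.18,(.45,.6,-.32,-.12))]:
  for c,P in ((t,cloud(t)),(s,cloud(s))):
    m=(P[...,2]>lo)&(P[...,2]<hi)&(P[...,0]>box[0])&(P[...,0]<box[1])&(P[...,1]>box[2])&(P[...,1]<box[3])
    q=P[m]
    if len(q)>4:
        r=cv2.minAreaRect(q[:,:2].astype(np.float32)*1000); print(nm,len(q),np.round(r[0],1),np.round(r[1],1),round(r[2],1),q[:,2].mean().round(4), q[:,2].max().round(3))
E
```

```text
spindle top [0.5234 0.2986 0.085 ] [0.5251 0.301  0.085 ]
bore [ 0.514  -0.0338  0.075 ] [ 0.5177 -0.035   0.075 ]
flange 501 [516.9 -32.6] [67.1 66.1] 0.4 0.0746 0.08
flange 427 [515.2 -34.5] [73.7 75.7] 2.3 0.0738 0.08
block 423 [525.7 301.8] [70.8 69.9] 79.3 0.0196 0.024
block 203 [525.2 297.9] [73.5 71.9] 78.2 0.0186 0.023
spin 54 [525.9 301.9] [22.9 20.2] 89.8 0.0843 0.089
spin 29 [524.1 297.4] [22.1 21.9] 25.3 0.0829 0.086
bar 266 [ 534.8 -245.1] [33.5 99.8] 87.6 0.0819 0.09
bar 324 [ 533.6 -248.8] [ 35.9 102.1] 88.0 0.0807 0.089
handles 87 [ 526.1 -245.8] [66.9 12.8] 86.3 0.1431 0.169
handles 198 [ 526.5 -248.5] [67.3 14.1] 86.8 0.1382 0.166
```

```bash
cat >> h.py <<'E'
def plan(p,yaw):
    s=monitor.observe(); from scipy.spatial.transform import Rotation as R
    M=R.from_euler('xyz',s['ee_rot']).as_matrix(); d=M.T@(np.array(p)-s['position'])
    dy=(yaw-s['ee_rot'][2]+np.pi)%(2*np.pi)-np.pi
    print('t',round(s['t'],2),'pos',s['position'].round(4),'rpy',s['ee_rot'].round(4),'F',s['force'].round(1),'open',round(s['opening']*85.4,1),'q',s['joint_positions'].round(2)); print('d',d.round(4),'turn',round(-dy,4))
E
python3 - <<'E'
from h import *
plan([.525,.300,.335],np.pi)
E
```

```text
t 0.15 pos [0.2061 0.5367 0.4041] rpy [-3.1402 -0.      2.7748] F [ 0.3 -1.   0.6] open 85.3 q [ 1.18  0.32  1.57  0.    1.26 -0.02]
d [-0.3825 -0.1065  0.0692] turn -0.3668
```

step_arm(rows=[{"tx": -0.04, "ty": -0.01, "tz": 0.0, "turn": -0.05, "grip": 0.085}, {"tx": -0.09, "ty": -0.025, "tz": 0.0, "turn": -0.1, "grip": 0.085}, {"tx": -0.14, "ty": -0.04, "tz": 0.0, "turn": -0.15, "grip": 0.085}, {"tx": -0.19, "ty": -0.053, "tz": 0.01, "turn": -0.2, "grip": 0.085}, {"tx": -0.24, "ty": -0.067, "tz": 0.02, "turn": -0.25, "grip": 0.085}, {"tx": -0.29, "ty": -0.08, "tz": 0.03, "turn": -0.3, "grip": 0.085}, {"tx": -0.34, "ty": -0.094, "tz": 0.05, "turn": -0.34, "grip": 0.085}, {"tx": -0.37, "ty": -0.103, "tz": 0.065, "turn": -0.367, "grip": 0.085}, {"tx": -0.3825, "ty": -0.1065, "tz": 0.069, "turn": -0.367, "grip": 0.085}, {"tx": -0.3825, "ty": -0.1065, "tz": 0.069, "turn": -0.367, "grip": 0.085}])

```text
t: 1.4
position: [0.5252, 0.3001, 0.3355]
ee_rot: [3.141, -0.001, 3.14]
force: [0.2, 0.3, -0.2]
opening: 0.992
```

```bash
python3 - <<'E'
from h import *
plan([.525,.300,.226],np.pi)
c=snap('wrist','w1'); print(proj(c,[.525,.3,.085],True),proj(c,[.525,.3,.02],True))
E
```

```text
t 1.4 pos [0.5252 0.3001 0.3355] rpy [ 3.1414e+00 -8.0000e-04  3.1404e+00] F [ 0.2  0.3 -0.2] open 84.8 q [ 0.5   0.42  1.6   0.    1.13 -1.07]
d [ 1.000e-04 -1.000e-04  1.095e-01] turn -0.0012
(np.float64(256.9247167818557), np.float64(200.32615515417996)) (np.float64(257.12088224147163), np.float64(179.09133306211956))
```

View pics/w1.png

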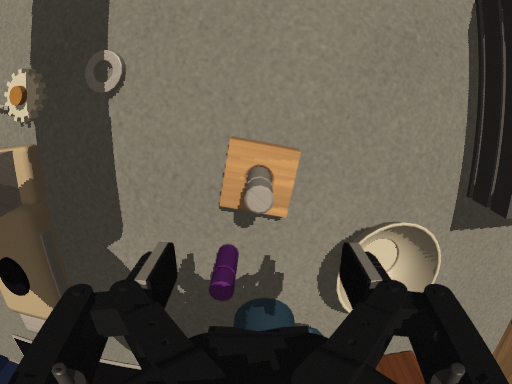

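```bash
python3 - <<'E'
from h import *
crop('w1',200,120,320,230,6,'w1c'); c=load('w1')
for u,v in [(390,222),(342,280),(440,265)]: print('bowl rim z.05',pt(c,u,v,.05,True).round(3))
for z in (.08,): print(pt(c,227,250,z,True).round(3))
E
```

```text
bowl rim z.05 [0.561 0.433 0.05 ]
bowl rim z.05 [0.626 0.389 0.05 ]
bowl rim z.05 [0.618 0.512 0.05 ]
[0.572 0.274 0.08 ]
```

View pics/w1c.png

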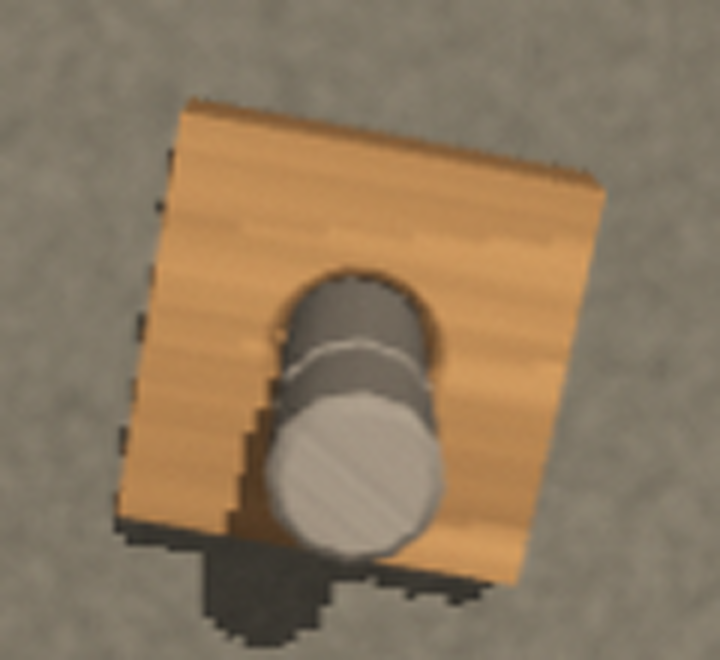

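step_arm(rows=[{"tx": 0.0007, "ty": 0.0014, "tz": 0.03, "grip": 0.085}, {"tx": 0.0007, "ty": 0.0014, "tz": 0.065, "grip": 0.085}, {"tx": 0.0007, "ty": 0.0014, "tz": 0.095, "grip": 0.085}, {"tx": 0.0007, "ty": 0.0014, "tz": 0.11, "grip": 0.085}, {"tx": 0.0007, "ty": 0.0014, "tz": 0.1105, "grip": 0.05}, {"tx": 0.0007, "ty": 0.0014, "tz": 0.1105, "grip": 0.02}, {"tx": 0.0007, "ty": 0.0014, "tz": 0.1105, "grip": 0.01}, {"tx": 0.0007, "ty": 0.0014, "tz": 0.1105, "grip": 0.01}, {"tx": 0.0007, "ty": 0.0014, "tz": 0.1105, "grip": 0.01}, {"tx": 0.0007, "ty": 0.0014, "tz": 0.1105, "grip": 0.01}], grip_force=50)

```text
schema error: expected keys tx, ty, tz, turn, grip
```

```bash
python3 - <<'E'
from h import *
plan([.525,.300,.226],np.pi)
c=snap('wrist','w2'); crop('w2',180,120,340,240,5,'w2c')
E
```

```text
t 1.45 pos [0.5247 0.3006 0.3361] rpy [ 3.1409e+00 -2.0000e-04  3.1416e+00] F [ 0.3  0.8 -1. ] open 84.8 q [ 0.5   0.41  1.6   0.    1.13 -1.07]
d [-0.0003 -0.0007  0.1101] turn -0.0
```

View pics/w2.png

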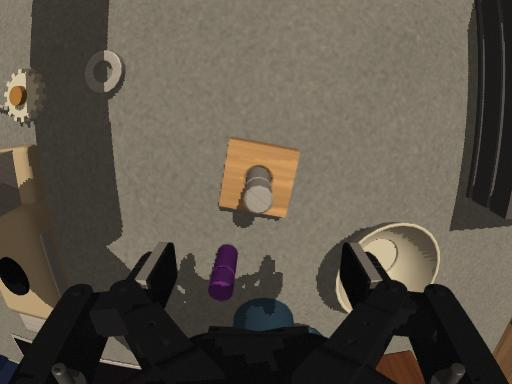

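The move was refused because every row needs the turn key. The picture is unchanged.

step_arm(rows=[{"tx": 0.0005, "ty": 0.001, "tz": 0.03, "turn": 0, "grip": 0.085}, {"tx": 0.0005, "ty": 0.001, "tz": 0.065, "turn": 0, "grip": 0.085}, {"tx": 0.0005, "ty": 0.001, "tz": 0.095, "turn": 0, "grip": 0.085}, {"tx": 0.0005, "ty": 0.001, "tz": 0.11, "turn": 0, "grip": 0.085}, {"tx": 0.0005, "ty": 0.001, "tz": 0.1105, "turn": 0, "grip": 0.05}, {"tx": 0.0005, "ty": 0.001, "tz": 0.1105, "turn": 0, "grip": 0.02}, {"tx": 0.0005, "ty": 0.001, "tz": 0.1105, "turn": 0, "grip": 0.01}, {"tx": 0.0005, "ty": 0.001, "tz": 0.1105, "turn": 0, "grip": 0.01}, {"tx": 0.0005, "ty": 0.001, "tz": 0.1105, "turn": 0, "grip": 0.01}, {"tx": 0.0005, "ty": 0.001, "tz": 0.1105, "turn": 0, "grip": 0.01}], grip_force=50)

```text
t: 2.75
position: [0.5249, 0.3012, 0.2265]
ee_rot: [3.141, 0.002, 3.142]
force: [-0.8, -1.1, 5.8]
opening: 0.263
```

```bash
python3 - <<'E'
from h import *
plan([.525,.300,.325],np.pi)
c=snap('wrist','w2'); crop('w2',180,120,340,240,5,'w2c')
E
```

```text
t 2.75 pos [0.5249 0.3012 0.2265] rpy [3.1405e+00 1.9000e-03 3.1416e+00] F [-0.8 -1.1  5.8] open 22.5 q [ 0.5   0.52  1.73  0.    0.89 -1.07]
d [-0.0003 -0.0011 -0.0985] turn -0.0
```

View pics/w2.png

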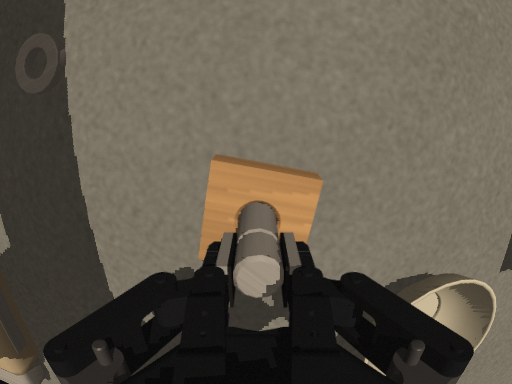

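step_arm(rows=[{"tx": 0, "ty": 0, "tz": -0.01, "turn": 0, "grip": 0.01}, {"tx": 0, "ty": 0, "tz": -0.035, "turn": 0, "grip": 0.01}, {"tx": 0, "ty": 0, "tz": -0.07, "turn": 0, "grip": 0.01}, {"tx": 0, "ty": -0.01, "tz": -0.1, "turn": 0, "grip": 0.01}, {"tx": 0.002, "ty": -0.04, "tz": -0.12, "turn": 0, "grip": 0.01}, {"tx": 0.004, "ty": -0.08, "tz": -0.13, "turn": 0, "grip": 0.01}, {"tx": 0.006, "ty": -0.13, "tz": -0.13, "turn": 0, "grip": 0.01}, {"tx": 0.009, "ty": -0.18, "tz": -0.13, "turn": 0, "grip": 0.01}, {"tx": 0.009, "ty": -0.23, "tz": -0.13, "turn": 0, "grip": 0.01}, {"tx": 0.009, "ty": -0.28, "tz": -0.13, "turn": 0, "grip": 0.01}, {"tx": 0.009, "ty": -0.315, "tz": -0.125, "turn": 0, "grip": 0.01}, {"tx": 0.009, "ty": -0.332, "tz": -0.11, "turn": 0, "grip": 0.01}, {"tx": 0.009, "ty": -0.335, "tz": -0.105, "turn": 0, "grip": 0.01}, {"tx": 0.009, "ty": -0.335, "tz": -0.1, "turn": 0, "grip": 0.01}, {"tx": 0.009, "ty": -0.335, "tz": -0.1, "turn": 0, "grip": 0.01}])

```text
t: 4.68
position: [0.5156, -0.0328, 0.3248]
ee_rot: [3.141, -0.001, -3.14]
force: [-0.2, -0.2, -1.5]
opening: 0.271
```

```bash
python3 - <<'E'
from h import *
plan([.516,-.034,.30],np.pi)
c=snap('wrist','w3'); crop('w3',200,190,310,310,5,'w3c'); snap('scene','s3'); crop('s3',170,120,290,240,5,'s3c')
print(proj(c,[.516,-.034,.075],True), proj(c,[.516,-.034,.105],True))
E
```

```text
t 4.67 pos [ 0.5156 -0.0328  0.3248] rpy [ 3.1411e+00 -9.0000e-04 -3.1400e+00] F [-0.2 -0.2 -1.5] open 23.1 q [-0.09  0.3   1.82  0.    1.03 -1.66]
d [-0.0004 -0.0012  0.0248] turn 0.0016
(np.float64(255.42319718725724), np.float64(201.36241968615192)) (np.float64(255.10170393664524), np.float64(215.6680434813135))
```

View pics/w3.png

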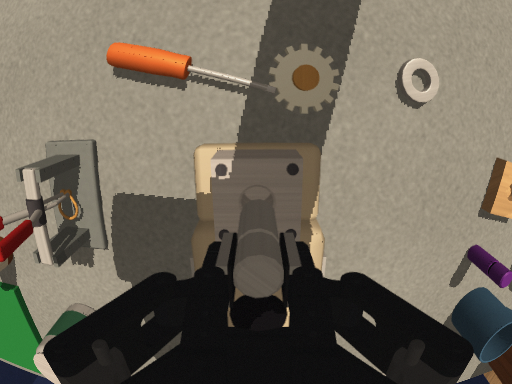

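View pics/s3c.png

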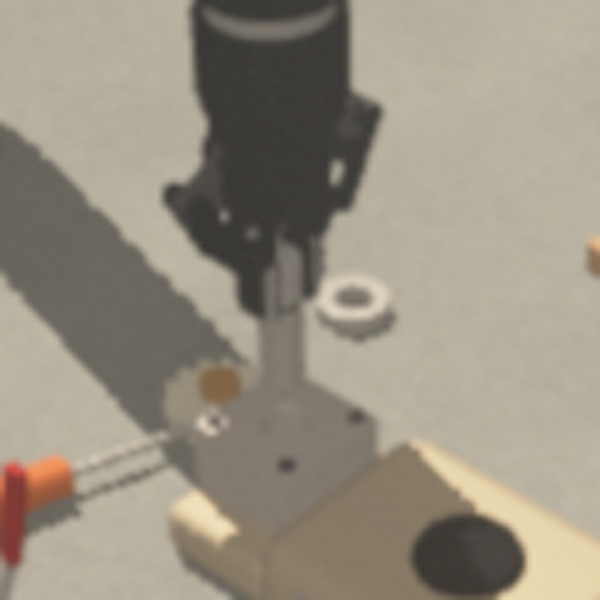

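```bash
python3 - <<'E'
from h import *
crop('w3',190,140,325,250,5,'w3c')
im=cv2.imread('pics/w3c.png'); cv2.imwrite('pics/w3c.png',cv2.convertScaleAbs(im,alpha=1.8))
E
```

```text
(no output)
```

View pics/w3c.png

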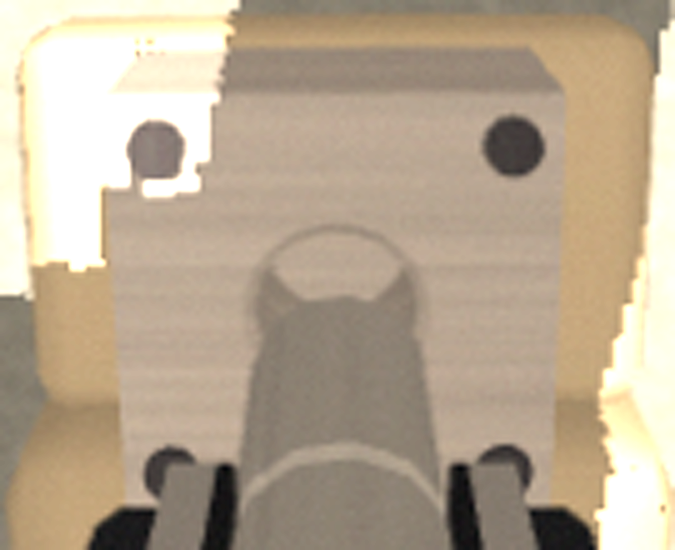

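```bash
python3 - <<'E'
from h import *
c=load('w3'); f=lambda a,b:(190+a/5,140+b/5)
H=np.array([pt(c,*f(*q),.075,True) for q in [(156,150),(514,146),(172,472),(503,472)]]); print(H.round(4),H.mean(0).round(4))
C=np.array([pt(c,*f(*q),.075,True) for q in [(110,92),(565,92)]]); print('front edge',C.round(4),C.mean(0)+[.035,0,0])
print('rim top,left,right',[pt(c,*f(*q),.075,True).round(4) for q in [(338,225),(250,300),(425,300)]])
print('spindle groove-line edges L/R', [f(*q) for q in [(240,490),(442,490)]])
p=np.array([.5156,-.0328])
import cv2
im=cv2.imread('pics/w3.png')
def circ(x,y,z,r,col):
    P=np.array([proj(c,[x+r*np.cos(a),y+r*np.sin(a),z],True) for a in np.linspace(0,6.28,80)])
    global big; cv2.polylines(big,[((P-[190,140])*5).astype(int)],1,col,1)
big=cv2.convertScaleAbs(cv2.resize(im[140:300,190:325],None,fx=5,fy=5,interpolation=cv2.INTER_CUBIC),alpha=1.6)
z=.3248-.2265+.005
circ(*p,z,.009,(0,0,255));circ(*p,z+.003,.012,(0,0,255));circ(*p,z+.08,.012,(0,0,255));circ(*p,z+.052,.012,(0,255,255))
m=H.mean(0); circ(m[0],m[1],.075,.01475,(255,0,0))
cv2.imwrite('pics/w3o.png',big[:600])
cv2.imwrite('pics/w3o.png',cv2.resize(big,None,fx=.75,fy=.75))
E
```

```text
[[ 0.4909 -0.06    0.075 ]
 [ 0.4902 -0.0056  0.075 ]
 [ 0.5447 -0.0594  0.075 ]
 [ 0.5446 -0.0053  0.075 ]] [ 0.5176 -0.0326  0.075 ]
front edge [[ 0.4819 -0.0668  0.075 ]
 [ 0.4818  0.0019  0.075 ]] [ 0.51680693 -0.03243362  0.075     ]
rim top,left,right [array([ 0.5027, -0.0323,  0.075 ]), array([ 0.5149, -0.046 ,  0.075 ]), array([ 0.5149, -0.0187,  0.075 ])]
spindle groove-line edges L/R [(238.0, 238.0), (278.4, 238.0)]
```

View pics/w3o.png

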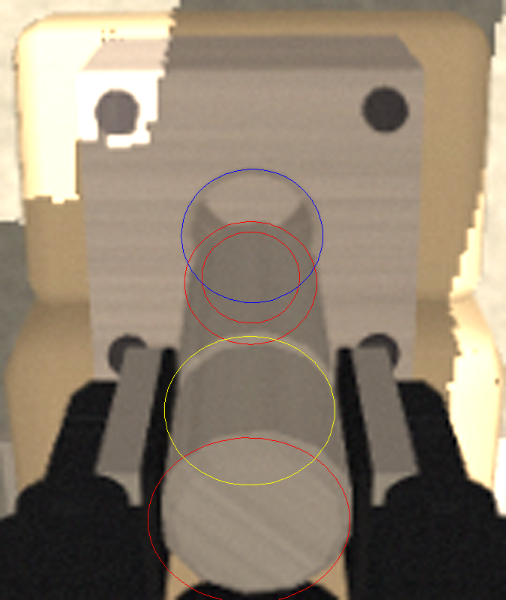

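```bash
python3 - <<'E'
from h import *
c=load('w3')
v,u=np.mgrid[:384,:512]; a=(u-c['cx'])/c['fx']; b=(v-c['cy'])/c['fy']; r=np.hypot(a,b)+1e-9; k=np.tan(np.minimum(r,1.4))/r; d=c['depth']
P=np.stack([a*k*d,-b*k*d,-d,np.ones_like(d)],-1)@c['T'].T
P=P[...,:3]; roi=P[185:305,225:295].reshape(-1,3)
for lo in np.arange(.09,.2,.01):
    q=roi[(roi[:,2]>lo)&(roi[:,2]<lo+.01)&(abs(roi[:,1]+.032)<.014)]
    if len(q)>8: print(lo.round(2),len(q),np.percentile(q,[2,50,98],axis=0).round(4).tolist())
q=roi[(roi[:,2]>.17)]; print(np.histogram(q[:,2],20))
f=P[150:185,215:300].reshape(-1,3); print('flange z',np.percentile(f[:,2],[5,50,95]))
E
```

```text
0.1 61 [[0.5031, -0.0432, 0.106], [0.5047, -0.0327, 0.1083], [0.5118, -0.0222, 0.1099]]
0.11 168 [[0.503, -0.0433, 0.1102], [0.5046, -0.0327, 0.1152], [0.512, -0.0224, 0.1198]]
0.12 201 [[0.5031, -0.0432, 0.1203], [0.5048, -0.0327, 0.1251], [0.5117, -0.0221, 0.1297]]
0.13 235 [[0.5033, -0.0434, 0.1304], [0.5049, -0.0326, 0.1351], [0.5124, -0.022, 0.1399]]
0.14 277 [[0.5032, -0.0428, 0.1403], [0.5049, -0.0326, 0.1452], [0.5109, -0.022, 0.1498]]
0.15 403 [[0.5034, -0.0447, 0.1503], [0.5054, -0.0321, 0.1536], [0.5119, -0.0194, 0.1599]]
0.16 522 [[0.5035, -0.0454, 0.1603], [0.5051, -0.0321, 0.1651], [0.5113, -0.0186, 0.1698]]
0.17 676 [[0.5034, -0.0454, 0.1703], [0.5051, -0.0321, 0.1756], [0.5124, -0.0187, 0.1799]]
0.18 2428 [[0.5043, -0.045, 0.1808], [0.5129, -0.0321, 0.1833], [0.5248, -0.0191, 0.1894]]
0.19 233 [[0.5037, -0.0455, 0.1902], [0.5127, -0.0194, 0.1949], [0.5222, -0.0183, 0.1995]]
0.2 51 [[0.5033, -0.0447, 0.2002], [0.5041, -0.0194, 0.2044], [0.5088, -0.0186, 0.2094]]
(array([ 443,  817, 1734,  374,  125,   34,   10,   23,    8,    0,    0,
          0,    0,    0,    0,    0,    0,    0,    0,   26]), array([0.1700015 , 0.17620925, 0.182417  , 0.18862475, 0.19483251,
       0.20104026, 0.20724801, 0.21345577, 0.21966352, 0.22587127,
       0.23207902, 0.23828678, 0.24449453, 0.25070228, 0.25691003,
       0.26311779, 0.26932554, 0.27553329, 0.28174104, 0.2879488 ,
       0.29415655]))
flange z [0.04313195 0.07484708 0.07729984]
```

step_arm(rows=[{"tx": -0.0018, "ty": 0, "tz": 0.008, "turn": 0, "grip": 0.01}, {"tx": -0.0018, "ty": 0, "tz": 0.018, "turn": 0, "grip": 0.01}, {"tx": -0.0018, "ty": 0, "tz": 0.023, "turn": 0, "grip": 0.01}, {"tx": -0.0018, "ty": 0, "tz": 0.026, "turn": 0, "grip": 0.01}, {"tx": -0.0018, "ty": 0, "tz": 0.029, "turn": 0, "grip": 0.01}, {"tx": -0.0018, "ty": 0, "tz": 0.032, "turn": 0, "grip": 0.01}, {"tx": -0.0018, "ty": 0, "tz": 0.034, "turn": 0, "grip": 0.01}, {"tx": -0.0018, "ty": 0, "tz": 0.034, "turn": 0, "grip": 0.01}])

```text
t: 5.78
position: [0.5174, -0.0338, 0.2911]
ee_rot: [3.141, -0.0, -3.141]
force: [0.1, -0.1, -1.2]
opening: 0.266
```

```bash
python3 - <<'E'
from h import *
plan([.5172,-.034,.2558],np.pi)
E
```

```text
t 5.78 pos [ 0.5174 -0.0338  0.2911] rpy [ 3.1415e+00 -1.0000e-04 -3.1414e+00] F [ 0.1 -0.1 -1.2] open 22.7 q [-0.09  0.33  1.86  0.    0.95 -1.66]
d [ 0.0002 -0.0002  0.0353] turn 0.0002
```

step_arm(rows=[{"tx": 0, "ty": 0, "tz": 0.006, "turn": 0, "grip": 0.01}, {"tx": 0, "ty": 0, "tz": 0.012, "turn": 0, "grip": 0.01}, {"tx": 0, "ty": 0, "tz": 0.018, "turn": 0, "grip": 0.01}, {"tx": 0, "ty": 0, "tz": 0.023, "turn": 0, "grip": 0.01}, {"tx": 0, "ty": 0, "tz": 0.027, "turn": 0, "grip": 0.01}, {"tx": 0, "ty": 0, "tz": 0.03, "turn": 0, "grip": 0.01}, {"tx": 0, "ty": 0, "tz": 0.032, "turn": 0, "grip": 0.01}, {"tx": 0, "ty": 0, "tz": 0.032, "turn": 0, "grip": 0.01}])

```text
t: 6.78
position: [0.5174, -0.0338, 0.2591]
ee_rot: [3.141, -0.0, -3.141]
force: [-0.3, 0.5, -1.8]
opening: 0.27
```

```bash
python3 - <<'E'
from h import *
plan([.5172,-.034,.2558],np.pi)
E
```

```text
t 6.78 pos [ 0.5174 -0.0338  0.2591] rpy [ 3.1415e+00 -1.0000e-04 -3.1414e+00] F [-0.3  0.5 -1.8] open 23.0 q [-0.09  0.37  1.9   0.    0.87 -1.66]
d [ 0.0002 -0.0002  0.0033] turn 0.0002
```

step_arm(rows=[{"tx": 0, "ty": 0, "tz": 0.001, "turn": 0, "grip": 0.01}, {"tx": 0, "ty": 0, "tz": 0.002, "turn": 0, "grip": 0.01}, {"tx": 0, "ty": 0, "tz": 0.0022, "turn": 0, "grip": 0.01}])

```text
t: 7.15
position: [0.5174, -0.0338, 0.257]
ee_rot: [3.142, 0.0, -3.141]
force: [0.8, -0.8, -1.4]
opening: 0.265
```

step_arm(rows=[{"tx": 0, "ty": 0, "tz": 0.0006, "turn": 0, "grip": 0.01}, {"tx": 0, "ty": 0, "tz": 0.0012, "turn": 0, "grip": 0.01}, {"tx": 0, "ty": 0, "tz": 0.0016, "turn": 0, "grip": 0.01}])

```text
t: 7.52
position: [0.5176, -0.0338, 0.2565]
ee_rot: [3.142, 0.001, -3.141]
force: [-1.9, -0.1, 7.8]
opening: 0.264
```

step_arm(rows=[{"tx": 0, "ty": 0, "tz": -0.0008, "turn": 0, "grip": 0.03}, {"tx": 0, "ty": 0, "tz": -0.0008, "turn": 0, "grip": 0.06}, {"tx": 0, "ty": 0, "tz": -0.0008, "turn": 0, "grip": 0.085}, {"tx": 0, "ty": 0, "tz": -0.0008, "turn": 0, "grip": 0.085}, {"tx": 0, "ty": 0, "tz": -0.02, "turn": 0, "grip": 0.085}, {"tx": 0, "ty": 0, "tz": -0.06, "turn": 0, "grip": 0.085}, {"tx": 0, "ty": 0, "tz": -0.1, "turn": 0, "grip": 0.085}, {"tx": 0, "ty": 0, "tz": -0.12, "turn": 0, "grip": 0.085}, {"tx": 0, "ty": 0, "tz": -0.12, "turn": 0, "grip": 0.085}])

```text
t: 8.65
position: [0.5177, -0.0339, 0.3768]
ee_rot: [-3.141, 0.004, -3.141]
force: [-0.0, 0.1, 0.2]
opening: 0.997
```

```bash
cat >> h.py <<'E'
def wcloud(c):
    v,u=np.mgrid[:384,:512]; a=(u-c['cx'])/c['fx']; b=(v-c['cy'])/c['fy']; r=np.hypot(a,b)+1e-9; k=np.tan(np.minimum(r,1.4))/r; d=c['depth']
    return (np.stack([a*k*d,-b*k*d,-d,np.ones_like(d)],-1)@c['T'].T)[...,:3]
E
python3 - <<'E'
from h import *
plan([.526,-.247,.38],np.pi-.05)
c=snap('wrist','w4'); P=wcloud(c); roi=P[120:300,190:330].reshape(-1,3)
q=roi[(roi[:,2]>.105)&(roi[:,2]<.125)]; print('spindle top',len(q),np.percentile(q,[2,50,98],axis=0).round(4))
for lo in (.08,.09,.1):
    q=roi[(roi[:,2]>lo)&(roi[:,2]<lo+.01)]; print(lo,len(q),np.percentile(q,[2,50,98],axis=0).round(4).tolist())
E
```

```text
t 8.65 pos [ 0.5177 -0.0339  0.3768] rpy [-3.1414  0.0038 -3.1414] F [-0.   0.1  0.2] open 85.1 q [-0.09  0.25  1.74  0.    1.15 -1.66]
d [-0.0083 -0.2131 -0.0031] turn 0.0502
spindle top 672 [[ 0.5056 -0.0447  0.1071]
 [ 0.5154 -0.034   0.1147]
 [ 0.5269 -0.0234  0.1161]]
0.08 61 [[0.5051, -0.0449, 0.0804], [0.507, -0.0341, 0.0844], [0.5136, -0.0234, 0.0898]]
0.09 67 [[0.5051, -0.0452, 0.0904], [0.5066, -0.0341, 0.095], [0.5141, -0.0239, 0.0997]]
0.1 77 [[0.5052, -0.0452, 0.1002], [0.5066, -0.0341, 0.105], [0.5142, -0.0235, 0.1096]]
```

View pics/w4.png

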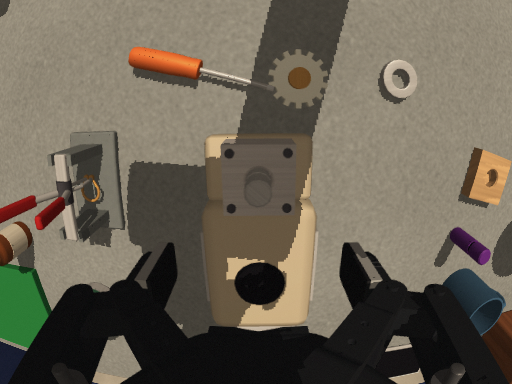

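The spindle stands home: its top is at 0.115 and its axis at (0.517, -0.034). Next I move over the pliers at px (75,195).

step_arm(rows=[{"tx": 0, "ty": -0.02, "tz": -0.01, "turn": 0.01, "grip": 0.085}, {"tx": -0.002, "ty": -0.06, "tz": -0.02, "turn": 0.02, "grip": 0.085}, {"tx": -0.004, "ty": -0.11, "tz": -0.03, "turn": 0.03, "grip": 0.085}, {"tx": -0.006, "ty": -0.16, "tz": -0.03, "turn": 0.04, "grip": 0.085}, {"tx": -0.008, "ty": -0.2, "tz": -0.03, "turn": 0.05, "grip": 0.085}, {"tx": -0.0083, "ty": -0.2131, "tz": -0.03, "turn": 0.05, "grip": 0.085}, {"tx": -0.0083, "ty": -0.2131, "tz": -0.03, "turn": 0.05, "grip": 0.085}])

```text
t: 9.57
position: [0.5256, -0.2471, 0.4039]
ee_rot: [3.14, -0.002, 3.091]
force: [0.2, 0.6, 0.6]
opening: 0.993
```

```bash
python3 - <<'E'
from h import *
plan([.526,-.247,.296],np.pi-.05)
c=snap('wrist','w5'); P=wcloud(c); crop('w5',190,110,340,270,4,'w5c')
def rect(q): return cv2.minAreaRect(q[:,:2].astype(np.float32)*1000)
Q=P.reshape(-1,3); Q=Q[(abs(Q[:,0]-.526)<.09)&(abs(Q[:,1]+.247)<.045)]
for lo,hi in [(.155,.18),(.13,.155),(.11,.13),(.079,.0865)]:
    q=Q[(Q[:,2]>lo)&(Q[:,2]<hi)]; print(lo,len(q),rect(q),q[:,2].max())
E
```

```text
t 9.57 pos [ 0.5256 -0.2471  0.4039] rpy [ 3.1398e+00 -2.4000e-03  3.0907e+00] F [0.2 0.6 0.6] open 84.8 q [-0.46  0.33  1.55  0.    1.26 -1.98]
d [-0.0006 -0.      0.1079] turn -0.0009
0.155 421 ((525.5626831054688, -246.3656005859375), (65.9113540649414, 12.472338676452637), 87.95172882080078) 0.1661418349635396
0.13 374 ((525.5986328125, -245.36767578125), (61.00153732299805, 12.806941032409668), 87.73394775390625) 0.15499976536134877
0.11 203 ((525.3948364257812, -246.3217010498047), (50.89400863647461, 12.32990550994873), 87.7269287109375) 0.1298715558958839
0.079 1456 ((534.175048828125, -246.6625518798828), (32.647865295410156, 100.17686462402344), 87.2444076538086) 0.0864903184302408
```

View pics/w5.png

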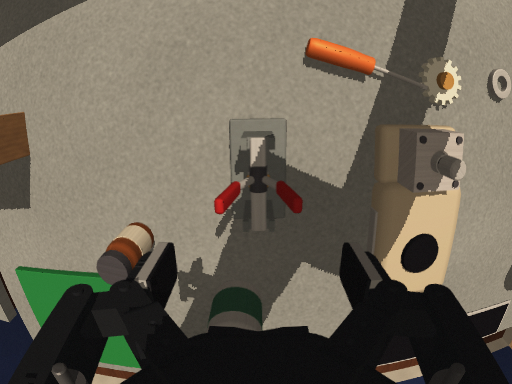

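View pics/w5c.png

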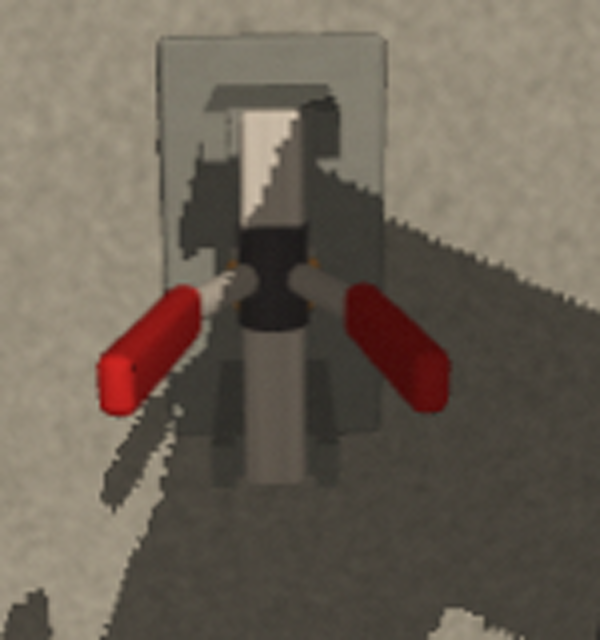

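step_arm(rows=[{"tx": 0, "ty": 0.0007, "tz": 0.02, "turn": -0.012, "grip": 0.085}, {"tx": 0, "ty": 0.0007, "tz": 0.05, "turn": -0.012, "grip": 0.085}, {"tx": 0, "ty": 0.0007, "tz": 0.08, "turn": -0.012, "grip": 0.085}, {"tx": 0, "ty": 0.0007, "tz": 0.1, "turn": -0.012, "grip": 0.085}, {"tx": 0, "ty": 0.0007, "tz": 0.107, "turn": -0.012, "grip": 0.085}, {"tx": 0, "ty": 0.0007, "tz": 0.107, "turn": -0.012, "grip": 0.085}])

```text
t: 10.38
position: [0.526, -0.2454, 0.2985]
ee_rot: [3.141, -0.0, 3.105]
force: [0.7, 0.1, 0.6]
opening: 0.995
```

step_arm(rows=[{"tx": 0, "ty": 0, "tz": 0, "turn": 0, "grip": 0.065}, {"tx": 0, "ty": 0, "tz": 0, "turn": 0, "grip": 0.055}, {"tx": 0, "ty": 0, "tz": 0, "turn": 0, "grip": 0.045}, {"tx": 0, "ty": 0, "tz": 0, "turn": 0, "grip": 0.035}, {"tx": 0, "ty": 0, "tz": 0, "turn": 0, "grip": 0.02}, {"tx": 0, "ty": 0, "tz": 0, "turn": 0, "grip": 0.02}, {"tx": 0, "ty": 0, "tz": 0, "turn": 0, "grip": 0.02}, {"tx": 0, "ty": 0, "tz": 0, "turn": 0, "grip": 0.02}], grip_force=85)

```text
t: 11.38
position: [0.5264, -0.2465, 0.3023]
ee_rot: [-3.14, 0.006, 3.103]
force: [-2.5, 0.7, 13.8]
opening: 0.324
```

```bash
python3 - <<'E'
from h import *
plan([.526,-.247,.296],np.pi-.05)
c=snap('wrist','w6')
E
```

```text
t 11.38 pos [ 0.5264 -0.2465  0.3023] rpy [-3.1395  0.0055  3.1035] F [-2.5  0.7 13.8] open 27.7 q [-0.46  0.41  1.7   0.    1.02 -1.99]
d [ 0.0004 -0.0005  0.0063] turn 0.0119
```

View pics/w6.png

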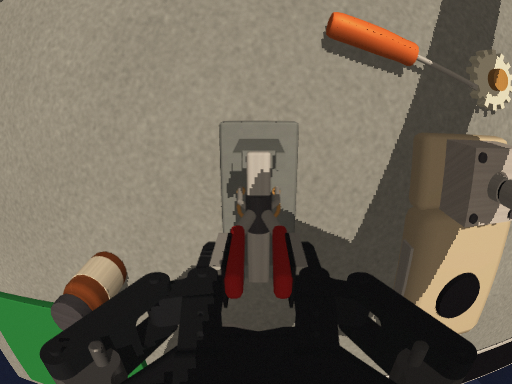

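step_arm(rows=[{"tx": 0, "ty": 0, "tz": -0.008, "turn": 0, "grip": 0.02}, {"tx": 0, "ty": 0, "tz": -0.02, "turn": 0, "grip": 0.02}, {"tx": 0, "ty": 0, "tz": -0.035, "turn": 0, "grip": 0.02}, {"tx": 0, "ty": 0, "tz": -0.06, "turn": 0, "grip": 0.02}, {"tx": 0, "ty": 0, "tz": -0.09, "turn": 0, "grip": 0.02}, {"tx": 0, "ty": 0, "tz": -0.12, "turn": 0, "grip": 0.02}, {"tx": 0, "ty": 0, "tz": -0.14, "turn": 0, "grip": 0.02}, {"tx": 0, "ty": 0, "tz": -0.145, "turn": 0, "grip": 0.02}, {"tx": 0, "ty": 0, "tz": -0.145, "turn": 0, "grip": 0.02}])

```text
t: 12.55
position: [0.5257, -0.2462, 0.4432]
ee_rot: [3.141, -0.0, 3.104]
force: [0.3, -0.5, -3.4]
opening: 0.322
```

```bash
python3 - <<'E'
from h import *
plan([.526,-.247,.296],np.pi-.05)
c=snap('wrist','w7'); s=snap('scene','s7'); crop('w7',190,140,330,310,4,'w7c'); crop('s7',90,120,270,290,4,'s7c')
P=wcloud(c); Q=P.reshape(-1,3); Q=Q[(abs(Q[:,0]-.535)<.09)&(abs(Q[:,1]+.247)<.03)&(Q[:,2]>.14)]
print(np.histogram(Q[:,2],np.arange(.14,.34,.01)))
q=Q[(Q[:,2]>.21)&(Q[:,2]<.235)]; print(cv2.minAreaRect(q[:,:2].astype(np.float32)*1000), np.percentile(q[:,2],[5,50,95]))
E
```

```text
t 12.55 pos [ 0.5257 -0.2462  0.4432] rpy [ 3.1413e+00 -4.0000e-04  3.1038e+00] F [ 0.3 -0.5 -3.4] open 27.5 q [-0.46  0.31  1.48  0.    1.35 -1.99]
d [-0.0004 -0.0009  0.1472] turn 0.0122
(array([   0,    0,  152,   32,   32,   43,   79,   35, 2764,  155,  202,
        117,  216,  455,  770, 1024, 1753, 1236, 1084]), array([0.14, 0.15, 0.16, 0.17, 0.18, 0.19, 0.2 , 0.21, 0.22, 0.23, 0.24,
       0.25, 0.26, 0.27, 0.28, 0.29, 0.3 , 0.31, 0.32, 0.33]))
((531.8375854492188, -245.22821044921875), (100.1831283569336, 21.730741500854492), 1.1599059104919434) [0.22240406 0.22391386 0.2291775 ]
```

View pics/w7c.png

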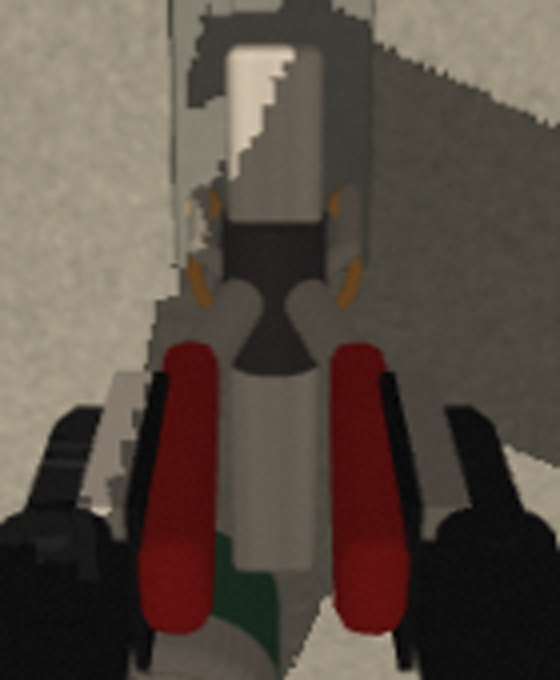

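View pics/s7c.png

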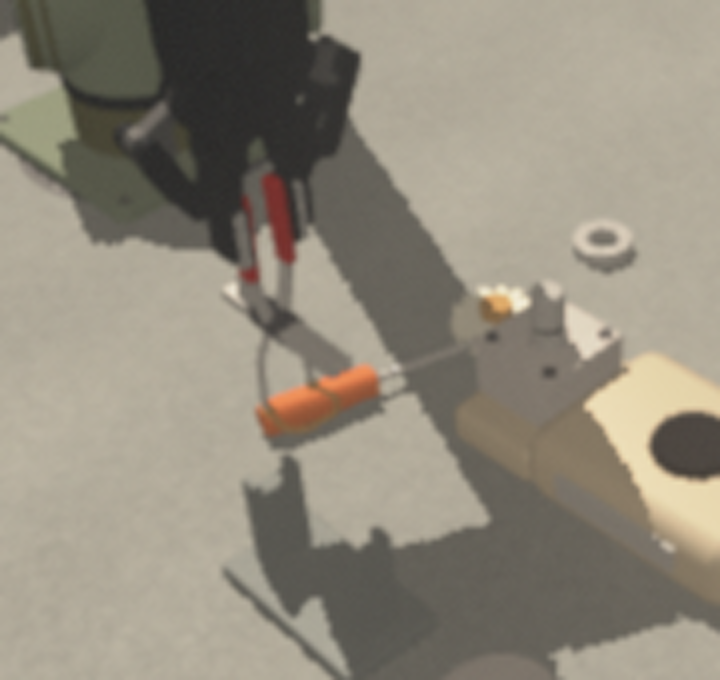

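```bash
python3 - <<'E'
from h import *
c=load('w7'); P=wcloud(c); m=(P[...,2]>.217)&(P[...,2]<.231)&(abs(P[...,1]+.246)<.0078)&(abs(P[...,0]-.532)<.07)
q=P[m]; A=np.c_[q[:,0]-.53,q[:,1]+.246,np.ones(len(q))]
for _ in range(4):
    k=np.linalg.lstsq(A,q[:,2],rcond=None)[0]; r=abs(A@k-q[:,2]); A=A[r<.0025]; q=q[r<.0025]
print('slope',k.round(4),len(q),'x',np.percentile(q[:,0],[0,.5,99.5,100]).round(4),'y',np.percentile(q[:,1],[.5,99.5]).round(4))
m2=(P[...,2]>.221)&(P[...,2]<.227)&(abs(P[...,0]-.532)<.07)&(abs(P[...,1]+.246)<.03)
Q=P[m2]
for x0 in np.arange(.485,.585,.01):
    z=Q[(Q[:,0]>x0)&(Q[:,0]<x0+.01)]; 
    if len(z)>5: print(x0.round(3),len(z),np.percentile(z[:,1],[1,99]).round(4), np.percentile(z[:,1],[1,99]).mean().round(4))
f=lambda a,b:(190+a/4,140+b/4)
for q in [(228,45),(323,48),(232,572),(315,572)]: print('bar corner',pt(c,*f(*q),.224,True).round(4))
print('tool xy',monitor.observe()['position'].round(4))
E
```

```text
slope [-0.0057  0.0043  0.2238] 1978 x [0.4821 0.4824 0.5811 0.582 ] y [-0.2536 -0.2383]
0.485 346 [-0.2514 -0.2362] -0.2438
0.495 351 [-0.2525 -0.2372] -0.2448
0.505 295 [-0.2536 -0.2369] -0.2453
0.515 80 [-0.254 -0.237] -0.2455
0.525 11 [-0.2512 -0.2397] -0.2454
0.535 175 [-0.2532 -0.2387] -0.246
0.545 251 [-0.2536 -0.2391] -0.2464
0.555 251 [-0.2542 -0.2393] -0.2467
0.565 233 [-0.2547 -0.2396] -0.2471
0.575 140 [-0.2549 -0.2398] -0.2473
bar corner [ 0.4814 -0.2508  0.224 ]
bar corner [ 0.4825 -0.2356  0.224 ]
bar corner [ 0.5812 -0.2551  0.224 ]
bar corner [ 0.5818 -0.2394  0.224 ]
tool xy [ 0.5257 -0.2462  0.4422]
```

```bash
python3 - <<'E'
from h import *
plan([.506,-.0345,.4183],3.1038)
E
```

```text
t 12.65 pos [ 0.5257 -0.2462  0.4422] rpy [ 3.1406e+00 -2.0000e-03  3.1038e+00] F [ 1.1 -0.2 -3.3] open 27.6 q [-0.46  0.31  1.49  0.    1.35 -1.99]
d [0.0276 0.2107 0.0242] turn -0.0
```

step_arm(rows=[{"tx": 0.001, "ty": 0.01, "tz": 0, "turn": 0, "grip": 0.02}, {"tx": 0.004, "ty": 0.035, "tz": 0, "turn": 0, "grip": 0.02}, {"tx": 0.009, "ty": 0.07, "tz": 0, "turn": 0, "grip": 0.02}, {"tx": 0.014, "ty": 0.11, "tz": 0, "turn": 0, "grip": 0.02}, {"tx": 0.02, "ty": 0.15, "tz": 0, "turn": 0, "grip": 0.02}, {"tx": 0.025, "ty": 0.185, "tz": 0.005, "turn": 0, "grip": 0.02}, {"tx": 0.027, "ty": 0.203, "tz": 0.012, "turn": 0, "grip": 0.02}, {"tx": 0.0276, "ty": 0.2107, "tz": 0.02, "turn": 0, "grip": 0.02}, {"tx": 0.0276, "ty": 0.2107, "tz": 0.02, "turn": 0, "grip": 0.02}, {"tx": 0.0276, "ty": 0.2107, "tz": 0.02, "turn": 0, "grip": 0.02}])

```text
t: 13.9
position: [0.5065, -0.0355, 0.4234]
ee_rot: [-3.141, 0.0, 3.103]
force: [-0.2, 0.2, -2.8]
opening: 0.321
```

```bash
python3 - <<'E'
from h import *
plan([.506,-.0345,.4183],3.1038)
snap('wrist','w8'); snap('scene','s8'); crop('s8',190,130,280,240,6,'s8c'); crop('w8',190,140,330,310,4,'w8c')
E
```

```text
t 13.9 pos [ 0.5065 -0.0355  0.4234] rpy [-3.1411e+00  2.0000e-04  3.1028e+00] F [-0.2  0.2 -2.8] open 27.5 q [-0.09  0.2   1.68 -0.    1.26 -1.62]
d [0.0005 0.0009 0.0051] turn -0.001
```

View pics/w8c.png

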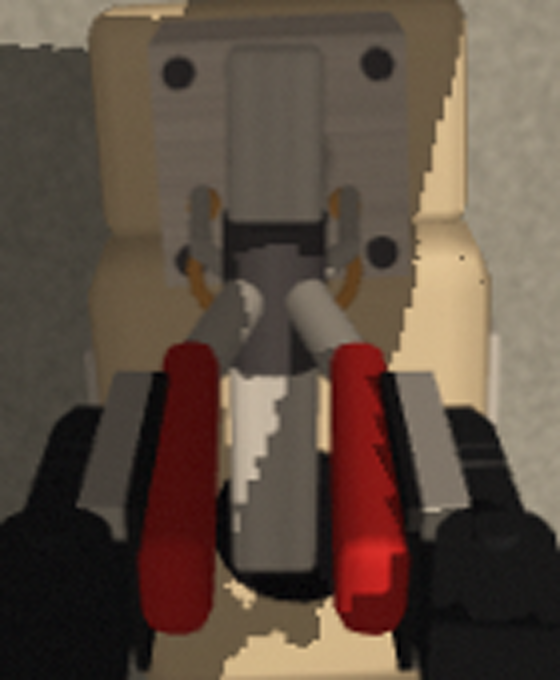

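View pics/s8c.png

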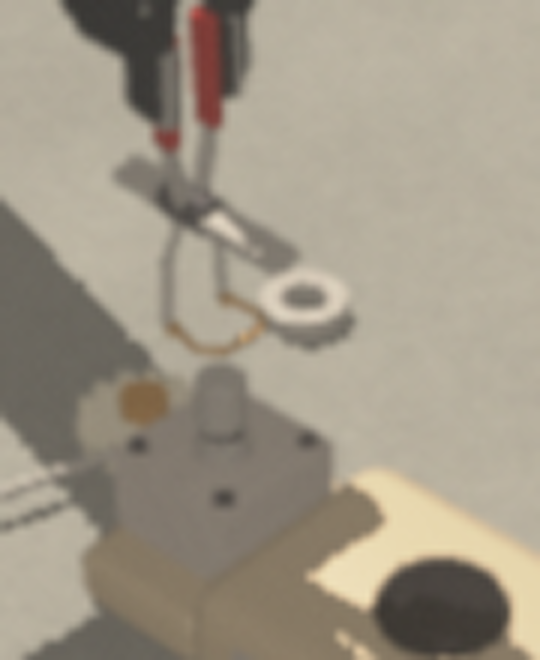

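```bash
cat >> h.py <<'E'
def overlay(fn,box,k,out,circs,fish=False):
    c=load(fn); u0,v0,u1,v1=box; im=cv2.imread(f'pics/{fn}.png')[v0:v1,u0:u1]; im=cv2.resize(im,None,fx=k,fy=k,interpolation=cv2.INTER_CUBIC)
    for x,y,z,r,col in circs:
        P=np.array([proj(c,[x+r*np.cos(a),y+r*np.sin(a),z],fish) for a in np.linspace(0,6.28,90)])
        cv2.polylines(im,[((P-[u0-.5,v0-.5])*k).astype(int)],1,col,1)
    cv2.imwrite(f'pics/{out}.png',im)
E
python3 - <<'E'
from h import *
R=[(.5176,-.0353,.1451,.0145,(255,0,0)),(.5171,-.0343,.115,.012,(0,255,0)),(.5171,-.0343,.075,.012,(0,255,0))]
overlay('s8',(200,165,260,215),12,'s8o',R)
snap('top','t8'); overlay('t8',(235,175,300,230),10,'t8o',R)
E
```

```text
(no output)
```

View pics/s8o.png

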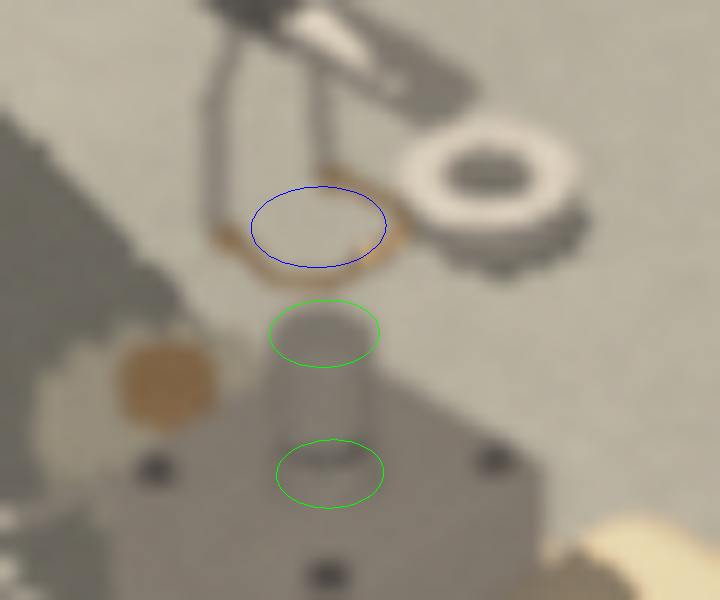

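View pics/t8o.png

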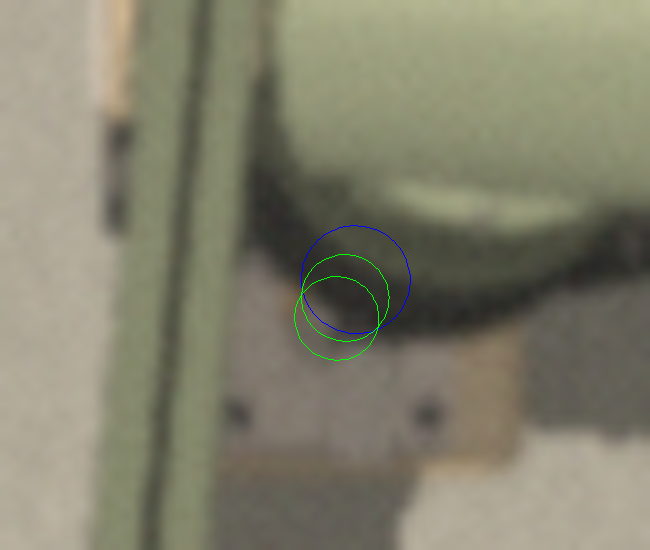

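step_arm(rows=[{"tx": 0.0003, "ty": 0.0005, "tz": 0.008, "turn": 0, "grip": 0.02}, {"tx": 0.0003, "ty": 0.0005, "tz": 0.016, "turn": 0, "grip": 0.02}, {"tx": 0.0003, "ty": 0.0005, "tz": 0.022, "turn": 0, "grip": 0.02}, {"tx": 0.0003, "ty": 0.0005, "tz": 0.023, "turn": 0, "grip": 0.02}, {"tx": 0.0003, "ty": 0.0005, "tz": 0.023, "turn": 0, "grip": 0.02}, {"tx": 0.0003, "ty": 0.0005, "tz": 0.023, "turn": 0, "grip": 0.02}])

```text
t: 14.8
position: [0.506, -0.0341, 0.4007]
ee_rot: [3.142, 0.001, 3.104]
force: [0.5, -0.1, -1.4]
opening: 0.323
```

```bash
python3 - <<'E'
from h import *
plan([.506,-.0345,.3653],3.1038); p=monitor.observe()['position']
cs=[]; 
for i in range(8): c=cams.camera('scene'); cs.append(c['color'].astype(float))
c['color']=np.mean(cs,0).round().astype(np.uint8); np.savez('pics/s9.npz',**c); cv2.imwrite('pics/s9.png',c['color'][:,:,::-1])
snap('wrist','w9')
z=p[2]-.2783
overlay('s9',(200,165,260,215),12,'s9o',[(p[0]+.0111,p[1]+.0002,z,.0145,(255,0,0)),(.5171,-.0343,.115,.012,(0,255,0))])
crop('s9',200,165,260,215,12,'s9c')
overlay('w9',(200,150,320,260),6,'w9o',[(p[0]+.0111,p[1]+.0002,z,.0145,(255,0,0)),(.5171,-.0343,.115,.012,(0,255,0))],True)
E
```

```text
t 14.8 pos [ 0.506  -0.0341  0.4007] rpy [3.1415e+00 7.0000e-04 3.1039e+00] F [ 0.5 -0.1 -1.4] open 27.6 q [-0.09  0.22  1.72  0.    1.2  -1.62]
d [ 0.     -0.0004  0.0354] turn 0.0001
```

View pics/s9o.png

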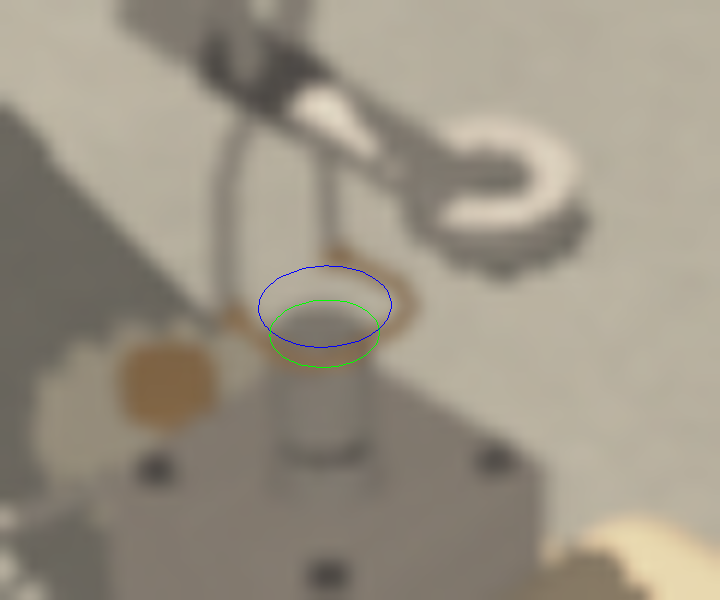

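View pics/s9c.png

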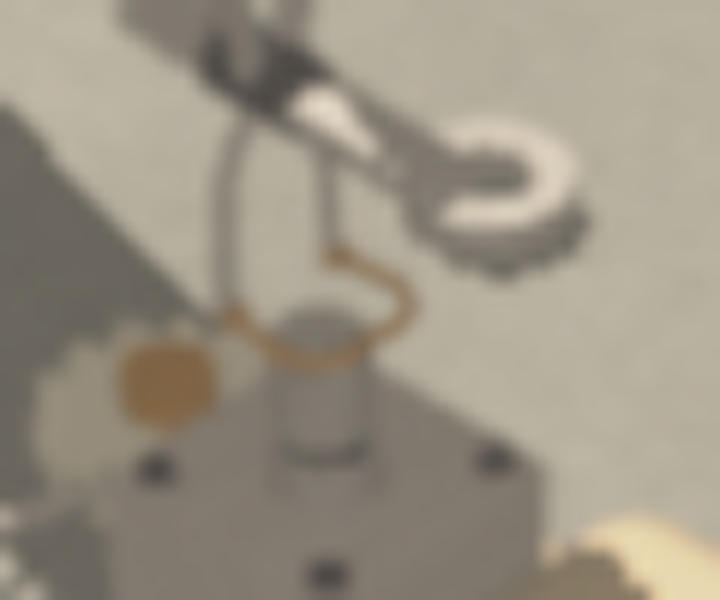

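View pics/w9o.png

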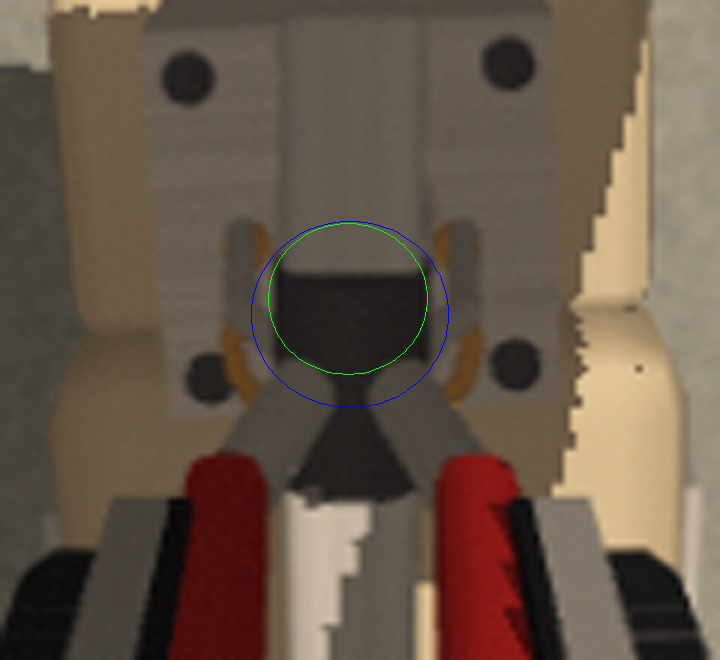

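step_arm(rows=[{"tx": 0, "ty": 0, "tz": 0.003, "turn": 0, "grip": 0.02}, {"tx": 0, "ty": 0, "tz": 0.006, "turn": 0, "grip": 0.02}, {"tx": 0, "ty": 0, "tz": 0.009, "turn": 0, "grip": 0.02}, {"tx": 0, "ty": 0, "tz": 0.012, "turn": 0, "grip": 0.02}, {"tx": 0, "ty": 0, "tz": 0.015, "turn": 0, "grip": 0.02}, {"tx": 0, "ty": 0, "tz": 0.015, "turn": 0, "grip": 0.02}])

```text
t: 16.0
position: [0.5059, -0.0341, 0.3851]
ee_rot: [3.141, -0.001, 3.104]
force: [0.7, 0.6, -1.2]
opening: 0.327
```

```bash
python3 - <<'E'
from h import *
plan([.506,-.0345,.3653],3.1038)
snap('scene','s10'); crop('s10',200,165,260,215,12,'s10c')
E
```

```text
t 16.0 pos [ 0.5059 -0.0341  0.3851] rpy [ 3.1414e+00 -7.0000e-04  3.1037e+00] F [ 0.7  0.6 -1.2] open 28.0 q [-0.09  0.23  1.75  0.    1.17 -1.62]
d [-0.0002 -0.0004  0.0198] turn -0.0001
```

View pics/s10c.png

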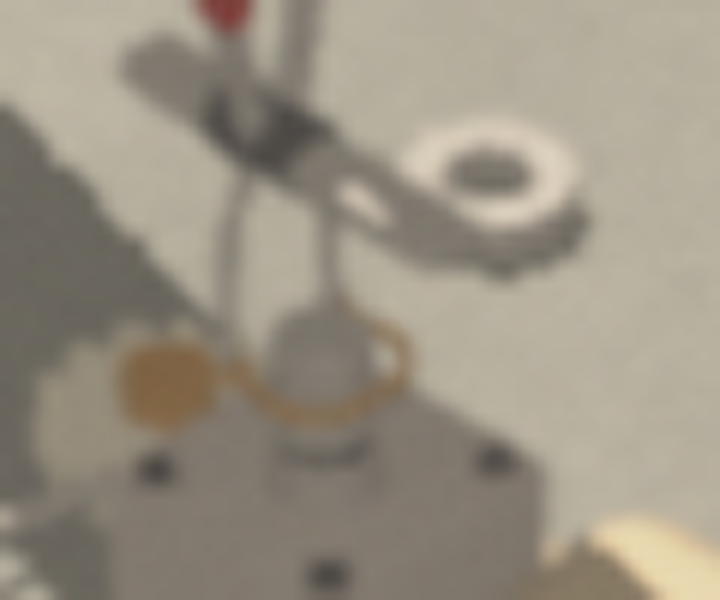

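step_arm(rows=[{"tx": 0, "ty": 0, "tz": 0.003, "turn": 0, "grip": 0.02}, {"tx": 0, "ty": 0, "tz": 0.006, "turn": 0, "grip": 0.02}, {"tx": 0, "ty": 0, "tz": 0.009, "turn": 0, "grip": 0.02}, {"tx": 0, "ty": 0, "tz": 0.012, "turn": 0, "grip": 0.02}, {"tx": 0, "ty": 0, "tz": 0.015, "turn": 0, "grip": 0.02}, {"tx": 0, "ty": 0, "tz": 0.017, "turn": 0, "grip": 0.02}, {"tx": 0, "ty": 0, "tz": 0.019, "turn": 0, "grip": 0.02}, {"tx": 0, "ty": 0, "tz": 0.0195, "turn": 0, "grip": 0.02}, {"tx": 0, "ty": 0, "tz": 0.0195, "turn": 0, "grip": 0.02}])

```text
t: 17.18
position: [0.5059, -0.0341, 0.3659]
ee_rot: [3.142, 0.0, 3.104]
force: [-0.2, -1.0, -2.9]
opening: 0.324
```

```bash
python3 - <<'E'
from h import *
plan([.506,-.0345,.3653],3.1038)
snap('scene','s11'); crop('s11',200,165,260,215,12,'s11c')
def med(): 
    c=snap('wrist','w11'); P=wcloud(c); q=P[(abs(P[...,2]-.146)<.006)&(abs(P[...,0]-.512)<.055)&(abs(P[...,1]+.034)<.008)]
    f=P[(abs(P[...,2]-.075)<.006)&(abs(P[...,0]-.5)<.03)&(abs(P[...,1]+.034)<.033)]
    return np.median(q[:,2]),len(q),q[:,0].min(),q[:,0].max(),np.percentile(q[:,1],[1,99]).mean(),np.median(f[:,2]),len(f)
for i in range(3): print(np.round(med(),4))
crop('w11',190,130,330,280,4,'w11c')
E
```

```text
t 17.18 pos [ 0.5059 -0.0341  0.3659] rpy [3.1415 0.     3.1038] F [-0.2 -1.  -2.9] open 27.6 q [-0.09  0.24  1.78  0.    1.12 -1.62]
d [-0.0001 -0.0004  0.0006] turn -0.0
[ 1.467e-01  2.567e+03  4.622e-01  5.622e-01 -3.400e-02  7.510e-02
  2.150e+03]
[ 1.467e-01  2.532e+03  4.622e-01  5.625e-01 -3.400e-02  7.510e-02
  2.142e+03]
[ 1.468e-01  2.533e+03  4.622e-01  5.622e-01 -3.390e-02  7.510e-02
  2.147e+03]
```

View pics/s11c.png

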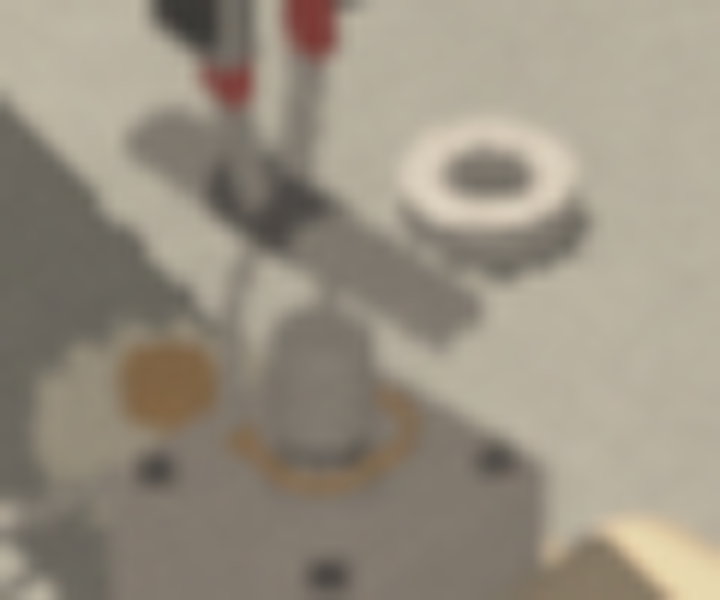

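View pics/w11c.png

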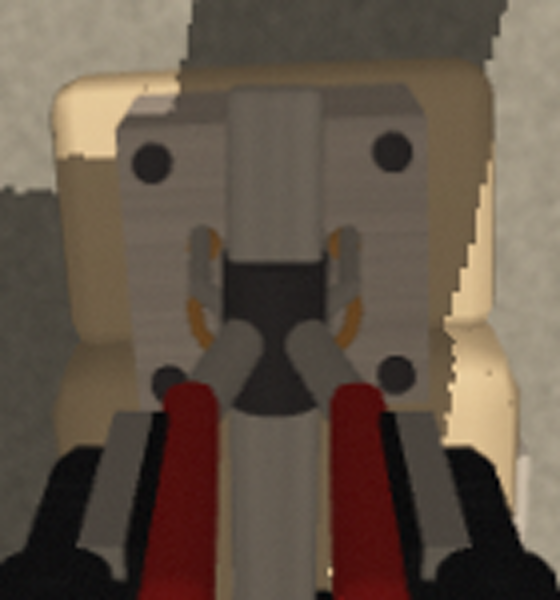

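step_arm(rows=[{"tx": 0, "ty": 0, "tz": 0.0006, "turn": 0, "grip": 0.02}, {"tx": 0, "ty": 0, "tz": 0.0006, "turn": 0, "grip": 0.02}, {"tx": 0, "ty": 0, "tz": 0.0006, "turn": 0, "grip": 0.02}, {"tx": 0, "ty": 0, "tz": 0.0006, "turn": 0, "grip": 0.02}, {"tx": 0, "ty": 0, "tz": 0.0006, "turn": 0, "grip": 0.02}, {"tx": 0, "ty": 0, "tz": 0.0006, "turn": 0, "grip": 0.02}])

```text
t: 18.12
position: [0.5059, -0.0341, 0.3653]
ee_rot: [3.142, 0.0, 3.104]
force: [0.1, -0.2, -2.4]
opening: 0.325
```

```bash
python3 - <<'E'
from h import *
plan([.506,-.0345,.3653],3.1038)
c=snap('wrist','w12'); P=wcloud(c); q=P[(abs(P[...,2]-.146)<.006)&(abs(P[...,0]-.512)<.055)&(abs(P[...,1]+.034)<.008)]
print('ring z',np.median(q[:,2])-.059, 'ring x',q[:,0].min()+.0549, np.percentile(q[:,0],99.9)-.058+.0129)
s=snap('scene','s12'); P=cloud(s); g=P[(abs(P[...,0]-.517)<.014)&(abs(P[...,1]+.034)<.014)&(P[...,2]>.08)]; print('spindle top z',np.percentile(g[:,2],[90,98]))
bot.close_job()
E
```

```text
t 18.12 pos [ 0.5059 -0.0341  0.3653] rpy [3.1415e+00 1.0000e-04 3.1038e+00] F [ 0.1 -0.2 -2.4] open 27.8 q [-0.09  0.24  1.78  0.    1.12 -1.62]
d [-0.0001 -0.0004  0.    ] turn 0.0
ring z 0.0870676692706796 ring x 0.5168553140244094 0.5166426285694675
spindle top z [0.54405275 0.54826187]
the job is handed in; nothing more can be done
```

The spindle is in the bore and released. The spread ring is held around it, level with the groove, with the pliers upright and squeezed at 85 N. I handed the job in at about 18 s of the 54 s.

- **Spindle:** it met the bore's bottom with about 8 N when its foot was at 35 mm. After release its top measured 115 mm, as it should when home.
- **Ring:** its height, worked out from the pliers' bar, is 87.1 mm against the groove's 87 mm. Its centre is within about 0.5 mm of the spindle's axis, and the ring's plane is about 12 mm above the flange.
- **Force:** sideways it reads about 0.2 N, and the 2.4 N downward is roughly the pliers' weight, so nothing is pressing on the spindle.
- **Pliers:** the handles look parallel and the ring looks spread in the pictures.

**Checks that failed or disagreed:**
- The finger opening reads 27.7 mm, where 34 mm was expected over the squeezed handles. It read 1–1.5 mm low on the 24 mm spindle too, so I went by the pictures.
- My last check of the spindle's top with the scene camera failed because its region caught the arm. The 115 mm is the earlier reading, taken just after release.

I touched none of the bystanders on purpose, but I didn't re-measure them at the end.

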